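# Open the touch-latch paint cabinet

### The job

Open the plywood paint cabinet in front of you: with closed fingertips press the upper part of its plain, handle-less front flap straight in until the touch catch lets go, then take the fingers away so that the flap springs ajar. Then reach in behind the flap's top edge and push it down gently with the fingertips until it lies fully open, flat in front of the cabinet. Do not pinch the flap, and leave the bottles, the cup and the miniature standing where they are.

Things in the scene. Friction and masses are not known exactly. Their poses are not given: they have to be found in the camera images.
- cabinet: Fixed bare-plywood cabinet, front towards the robot, turned up to 0.4 rad: 300 mm wide (y), 232 mm high, carcass from 8 to 200 mm behind its origin (panels 12 mm). Origin: on the table below the middle of the flap's hinge line; x points into the cabinet, y along its width, z up. Paint bottles stand in a rack inside, from 57 mm behind the origin.
- flap (a joint): Plain front flap, 300 wide, 214 high, 12 mm thick, no handle. rad: 0 shut, upright, top edge level with the cabinet's top (232 mm); down to -0.034 pressed in (stop, 7 mm at the top edge); positive as its top tips out and down towards the robot; 1.57 fully open, horizontal on its stop, inner face up, 18 mm above the table. A friction hinge holds it at any angle: 1 to 6 N near its top lower it.
- flap_hinge (a point): Middle of the flap's hinge line, which runs along the flap's inner lower edge: 18 mm above the table, straight above the cabinet's origin. Fixed to the cabinet, with its axes.
- plunger (a joint): Sprung plunger of the touch catch inside the cabinet, bearing on the flap's back. m: 0 latched, negative pressed in, 0.042 sprung out. Pressing the flap to -0.022 rad (5 mm at its top edge, 7 to 12 N there) trips it; only when the finger then withdraws does it push the flap ajar, to 0.34 to 0.42 rad, top edge 70 to 90 mm out. It works once; the flap then stays ajar by friction.
- press_spot (a point): Middle of the flap's width on its outer face, 25 mm below the top edge: a good place to press, 12 mm in front of the hinge line and 189 mm up the flap from it. Moves with the flap: z runs up the flap, y along its width, x is normal to it (into the cabinet when closed).
- top_edge (a point): Middle of the flap's top edge, on its inner face, 214 mm from the hinge line. Moves with the flap; axes as for press_spot.
- bottle_a: Loose paint dropper bottle, 26 mm wide, 76 mm high, teal with a black band and tip, standing on the table beside the cabinet or beside where the flap comes to lie. Origin under its centre. To be left alone.
- bottle_b: The same kind of dropper bottle, brown. The two bottles and the cup change places. To be left alone.
- cup: Loose empty red plastic cup, 88 mm wide at the rim, 115 mm high, standing on the table beside the cabinet or beside where the flap comes to lie. Origin under its centre. To be left alone.
- miniature: Loose small figure on a turned wooden painting handle, 38 mm wide, 96 mm high, standing on the rear half of the cabinet's top. Origin under its centre. To be left alone.

How it is judged:
On the way, in this order (a step that is already met when the one before it is completed fails the run):
1. the fingers press the flap in until the catch trips (value of joint flap below -0.016 rad and contact force between the fingers and flap_c0 above 1 N), for 0.04 s.
2. the flap has sprung ajar and the fingers are off it (value of joint flap between 0.3 and 0.8 rad and contact force between the fingers and flap_c0 below 0.1 N and contact force between the fingers and flap_c1 below 0.1 N), for 0.2 s.
3. the flap is pushed down until fully open (value of joint flap above 1.5 rad), for 0.1 s.
At the end, for the whole second after the job is handed in: The flap lies fully open (more than 1.5 of 1.57 rad) and at rest; both bottles, the cup and the miniature stand upright (within 0.2 rad), at rest and within 20 mm of where they stood (value of joint flap above 1.5 rad and velocity of joint flap below 0.05 rad/s and distance of each of bottle_a, bottle_b, cup, miniature from where it was at the start of the episode below 0.02 m and angle between each of bottle_a, bottle_b, cup, miniature's own z axis and vertical below 0.2 rad and linear speed of each of bottle_a, bottle_b, cup, miniature below 0.05 m/s); the robot touches nothing.
It fails at once if the flap is pinched between the fingers (more than 5 N on its outer and its inner face at once) (contact force between the fingers and flap_c0 above 5 N and contact force between the fingers and flap_c1 above 5 N).
It fails at once if the flap is banged down (faster than 2.5 rad/s beyond 0.6 rad) (value of joint flap above 0.6 rad and velocity of joint flap above 2.5 rad/s).
It fails at once if a bystander is moved more than 20 mm or tipped or lifted (distance of any of bottle_a, bottle_b, cup, miniature from where it was at the start of the episode above 0.02 m or angle between any of bottle_a, bottle_b, cup, miniature's own z axis and vertical above 0.3 rad).
It also fails if it takes over 51 s, if anything falls off the work surface, if the arm or the gripper's body presses on something with over 40 N, if the wrist force passes 120 N, or if a joint passes its speed limit or range.

### The arm

A 7-joint arm with a two-finger parallel gripper is mounted at the origin on the work surface. World frame = base frame: x ahead of the robot, y to its left, z up, the work surface at z = 0. Lengths are in m, angles in rad, forces in N, time in s.
With the tool pointing down it reaches from about 0.4 to 0.85 m from the base axis. Payload 10.4 kg.
Tool frame: the origin (TCP) lies on the mounting face of the last link; the fingertips stand 173 mm ahead of it and the grasp point (between the pads) lies 155 mm ahead of it (manip.tip_extent is the distance from the TCP to the fingertips, in m); z points along the fingers, y is the line along which they close (so a half turn about z gives the same grasp; the last joint's range is limited). The gripper opens to 85 mm and grips with 20 to 120 N. Pads are 22 mm wide; open, the fingers measure 114 mm over their backs; the gripper's body (76 mm by 85 mm) begins 54 mm behind the grasp point. The pads swing forward as they close: fully open they stand 13 mm farther back than shut.
Start: joints at [-1.123, 0.332, -0.065, 1.46, 0.022, 1.35, -0.088], TCP at [0.283, 0.557, 0.405] pointing down, gripper open.
Joint ranges: [-2.6, 2.6], [-0.5, 2.12], [-1.47, 1.34], [0.16, 2.42], [-1.27, 4.41], [0.06, 2.06], [-2.6, 2.6]. Speed limits (rad/s): [2.22, 2.22, 2.79, 2.79, 3.14, 3.14, 3.14].

### API

Orientations are given as a unit quaternion [x, y, z, w].
In Python, from workcell import manip gives the robot as it stands.
- The arm moves only by the tool move_arm, never from a script. Its argument "plan" is one flat list of numbers, 7 for each row, row after row: the turn, a rotation vector about the tool's x, y, z in rad, then the shift along the tool's x, y, z in m, then the finger opening in m, from 0 to 0.0854. In form: [ax, ay, az, dx, dy, dz, gripper, ax, ay, az, dx, dy, dz, gripper, ...]. A call has 1 to 12 rows; each row is the pose to reach, as a shift and turn from the pose commanded when the call began, along the tool's axes at that moment; what a row does not reach only later rows make up. A row lasts 1/8 s, in which the tool goes at most 62.5 mm and 10.7 degrees, less where a joint would pass 70% of its speed; a pose out of reach is approached as far as the arm can. A call with a gripper value outside its range is refused whole. The fingers move at their own pace and stop on an object; "squeeze" is the grip in N (left out, the last holds). Time passes only in rows, so rows that repeat a pose let the fingers close. It gives the time, the measured TCP pose, the force, the opening and the grip force at its end, in the units of the state.
- manip.get_obs(): the state, without advancing time (a new reading comes with each control period).
- manip.camera(name): name is "side" or "top" or "wrist"; returns a dict with "color" (400x640x3 uint8, red, green, blue), "fx", "fy", "cx", "cy" (pixels), "cam_to_world" (4x4, takes a point from camera to world coordinates); the wrist camera has in their place "mount" (4x4, takes a point from camera to tool coordinates, whose origin is the TCP and whose axes are the flange's). Camera axes: x right, y down, z forward; pixel columns grow to the right and rows downward; lengths in m; the calibration is good to about 2 mm. A picture is of the moment at which its call begins: read the wrist's pose just before it. There is no depth.
- manip.hand_in(): hands the job in; it is judged then, once.
Trained networks look in a picture, given as the dict that the camera call returned (one of the last four; its "shot" number tells which), for a name from the list of things; names that differ only in an ending like _2 or _b are one class to them, and where a whole thing is asked for, a point or a joint stands for the part that bears it (a point fixed in the world has none). Each returns a list of dicts, best first, with "conf" (0 to 1); they miss things now and then, are a little off and sometimes report something else, mostly with a low value. They report only what shows in the picture. A call takes as long as a camera call.
- manip.look_for(picture, label): "position" ([x, y, z] in m, in the coordinates of the camera as it stood for that picture, good to about 4 mm: the middle of the surface that is visible of it).
- manip.silhouettes(picture, label): "pixels" (400x640 bool, what is visible of it).
- manip.tip_of(picture, label): "position" ([x, y, z] in m, in the coordinates of the camera as it stood for that picture, good to about 4 mm: a listed point, or the origin of a listed thing).
The state is a dict: "clock": time; "joint_pos": joint angles; "joint_velocities": joint speeds; "tau": joint torques, N m; "position": TCP position; "ee_rot": TCP orientation; "ft_force": force on the tool from outside, world axes, zero at the start; "torque": the same for the moment, N m; "grip_width": opening from 0.0 (shut) to 1.0 (fully open); "grasp_force": force on a finger pad.
Only numpy, scipy, OpenCV 4.12 (cv2) and the standard library are available. Lean on these libraries where they do the work, as an engineer would, in place of code of your own. Each camera call takes 0.05 s, during which the arm holds its last target. There are 200 camera calls.

## Working session

There is one attempt and no reset: what is moved stays moved. The work goes in short steps, Python scripts to look and compute and a tool call to move; the robot and the scene stay as the last step left them, time stands still between calls to the robot, and variables do not carry over. Pictures are saved under pics/ and viewed, at most 10 in all, crops included, and the job is handed in when it is done.

Besides the shell and the picture viewer there is one more tool, called after "Call:" in YAML: its name, and indented under it one key for each argument. move_arm: Moves the arm, as the interface text tells. Its arguments: {"type":"object","properties":{"plan":{"type":"array","items":{"type":"number"}},"squeeze":{"type":"number"}},"required":["plan"]}

```bash
mkdir -p pics; ls; cat > h.py <<'E'
import numpy as np, cv2
from scipy.spatial.transform import Rotation as R
from workcell import manip
def T(o):
    M=np.eye(4); M[:3,:3]=R.from_quat(o["ee_rot"]).as_matrix(); M[:3,3]=o["position"]; return M
def pic(name):
    o=manip.get_obs(); p=manip.camera(name)
    p["M"]=np.array(p["cam_to_world"]) if name!="wrist" else T(o)@np.array(p["mount"])
    return p
def W(p,x): return (p["M"]@np.append(x,1))[:3]
def save(p,f): cv2.imwrite("pics/"+f,p["color"][:,:,::-1])
E
cat > a.py <<'E'
from h import *
o=manip.get_obs(); print({k:np.round(v,3) for k,v in o.items()}, manip.tip_extent)
for n in ["side","top"]:
    p=pic(n); save(p,n+"0.png")
    print(n, p["M"].round(2).tolist())
    for l in ["flap_hinge","press_spot","top_edge","cabinet","bottle_a","bottle_b","cup","miniature"]:
        for d in manip.tip_of(p,l)[:3]: print(l,W(p,d["position"]).round(3),round(d["conf"],2))
E
python3 a.py
```

```text
pics
{'clock': np.float64(0.0), 'joint_pos': array([-1.123,  0.333, -0.065,  1.461,  0.022,  1.35 , -0.088]), 'joint_velocities': array([-0.   , -0.001, -0.   , -0.003,  0.   , -0.001, -0.   ]), 'tau': array([-2.0000e-03, -6.2545e+01,  4.8000e-02, -3.9161e+01,  1.6000e-02,
        1.0000e-02, -0.0000e+00]), 'position': array([0.283, 0.557, 0.404]), 'ee_rot': array([ 0.233,  0.972, -0.001, -0.   ]), 'ft_force': array([-0.27 , -0.665, -0.551]), 'torque': array([-0.015,  0.01 , -0.023]), 'grasp_force': np.float64(0.0), 'grip_width': np.float64(1.002)} 0.1734
side [[0.96, -0.16, 0.24, 0.32], [-0.29, -0.58, 0.76, -0.9], [0.01, -0.8, -0.6, 0.9], [0.0, 0.0, 0.0, 1.0]]
flap_hinge [ 0.644 -0.077  0.018] 0.79
flap_hinge [ 0.499 -0.284 -0.001] 0.68
press_spot [ 0.632 -0.075  0.209] 0.57
top_edge [ 0.647 -0.071  0.234] 0.64
cabinet [ 0.643 -0.075 -0.   ] 0.98
cabinet [ 0.509  0.154 -0.002] 0.2
bottle_a [ 0.497 -0.281 -0.001] 0.84
bottle_a [ 0.619  0.148 -0.003] 0.46
bottle_b [ 0.497 -0.281 -0.001] 0.84
bottle_b [ 0.619  0.148 -0.003] 0.46
cup [0.51  0.151 0.001] 0.61
miniature [ 0.771 -0.08   0.231] 0.75
top [[-0.02, -0.98, 0.21, 0.38], [-1.0, 0.02, -0.01, 0.05], [0.0, -0.21, -0.98, 1.34], [0.0, 0.0, 0.0, 1.0]]
flap_hinge [ 0.649 -0.072  0.021] 0.96
press_spot [ 0.634 -0.067  0.203] 0.89
top_edge [ 0.647 -0.072  0.233] 0.69
cabinet [ 0.645 -0.073  0.   ] 0.96
bottle_a [ 0.499 -0.283  0.   ] 0.66
bottle_b [ 0.499 -0.283  0.   ] 0.66
cup [ 0.511  0.16  -0.002] 0.65
miniature [ 0.647 -0.072  0.014] 0.57
miniature [ 0.776 -0.081  0.237] 0.51
```

View pics/side0.png

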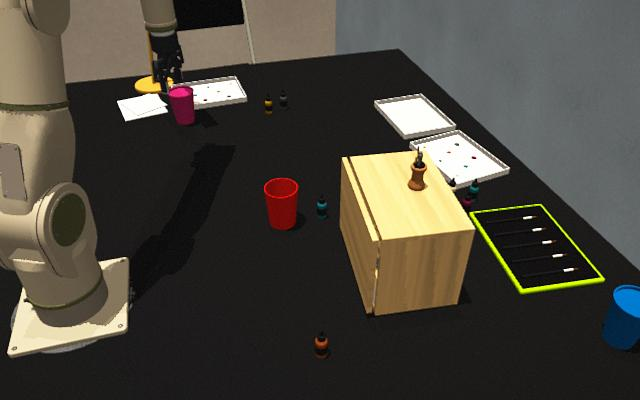

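View pics/top0.png

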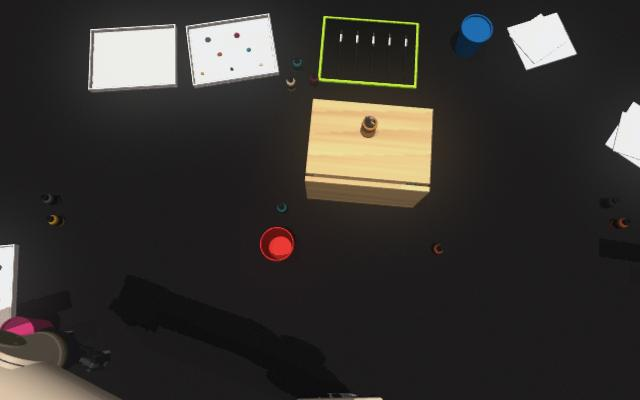

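The pictures show the cabinet's top front edge running from about (305,180) to (430,190) in the top view. The red cup is at (277,245), the teal bottle at (282,208), the brown bottle at (437,249) and the miniature at (370,124). Next I'll get the yaw and the move to the press pose.

```bash
cat > b.py <<'E'
from h import *
p=pic("top")
def ray(u,v,z):
    d=p["M"][:3,:3]@np.array([(u-p["cx"])/p["fx"],(v-p["cy"])/p["fy"],1]); c=p["M"][:3,3]
    return c+d*(z-c[2])/d[2]
m=manip.silhouettes(p,"cabinet"); f=manip.silhouettes(p,"flap")
print([(d["conf"],d["pixels"].sum()) for d in m+f])
for a,b in [((313,99),(434,108)),((306,175),(431,187)),((305,179),(430,191))]:
    A,B=ray(*a,.232),ray(*b,.232); d=A-B; print(A.round(3),B.round(3),((A+B)/2).round(3),"yaw",np.arctan2(-d[0],d[1]).round(3),"w",np.linalg.norm(d).round(3))
im=p["color"][80:220,280:460]; cv2.imwrite("pics/crop.png",cv2.resize(im[:,:,::-1],(720,560),interpolation=cv2.INTER_CUBIC))
E
python3 b.py
```

```text
[(0.55, np.int64(12030)), (0.61, np.int64(2654))]
[0.86  0.054 0.232] [ 0.831 -0.247  0.232] [ 0.845 -0.097  0.232] yaw -0.098 w 0.302
[0.665 0.074 0.232] [ 0.629 -0.225  0.232] [ 0.647 -0.076  0.232] yaw -0.118 w 0.302
[0.655 0.077 0.232] [ 0.619 -0.222  0.232] [ 0.637 -0.073  0.232] yaw -0.118 w 0.301
```

View pics/crop.png

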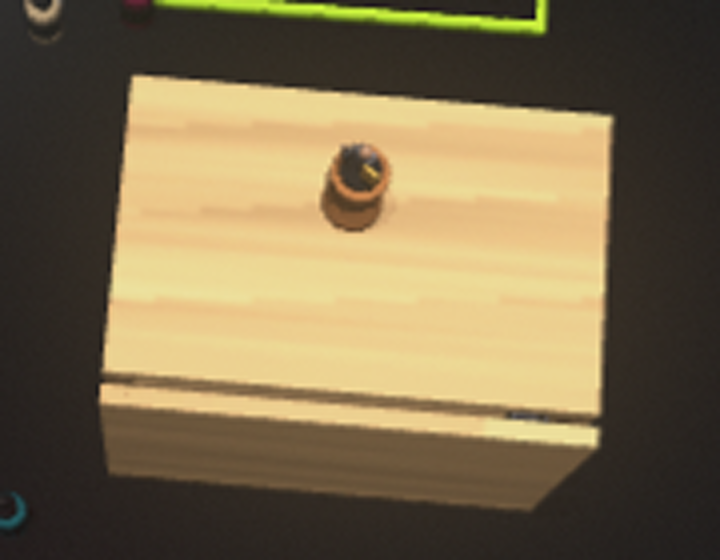

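```bash
cat > g.py <<'E'
from h import *
H=np.array([.646,-.074,.018]); yaw=-.105; Rc=R.from_euler("z",yaw).as_matrix()
def pose(tip,tilt):   # tip in hinge frame (x into cabinet, y, z up); tilt forward
    r=Rc@R.from_euler("y",-tilt).as_matrix()@np.diag([-1.,1,-1])
    return r, H+Rc@np.array(tip)-r[:,2]*manip.tip_extent
def row(tip,tilt,base=None):
    b=base if base is not None else T(manip.get_obs()); r,p=pose(tip,tilt); B=b[:3,:3]
    return np.r_[R.from_matrix(B.T@r).as_rotvec(),B.T@(p-b[:3,3])].round(4).tolist()
def tipnow():
    b=T(manip.get_obs()); return (Rc.T@(b[:3,3]+b[:3,2]*manip.tip_extent-H)).round(4), (Rc.T@b[:3,2]).round(3)
E
python3 -c "
from g import *
print(tipnow(),pose([-.122,0,.189],.5)); print(row([-.122,0,.189],.5))"
```

```text
(array([-0.4267,  0.5896,  0.2133]), array([-0.,  0., -1.])) (array([[-0.87274933,  0.10480717,  0.47678513],
       [ 0.09197694,  0.99449256, -0.05024723],
       [-0.47942554,  0.        , -0.87758256]]), array([ 0.44199737, -0.05250066,  0.35917282]))
[-0.0913, -0.4944, -0.358, -0.4177, -0.4713, 0.0455]
```

Call:
move_arm:
  plan: [-0.0913,-0.4944,-0.358,-0.418,-0.471,0.0455,0,-0.0913,-0.4944,-0.358,-0.418,-0.471,0.0455,0,-0.0913,-0.4944,-0.358,-0.418,-0.471,0.0455,0,-0.0913,-0.4944,-0.358,-0.418,-0.471,0.0455,0,-0.0913,-0.4944,-0.358,-0.418,-0.471,0.0455,0,-0.0913,-0.4944,-0.358,-0.418,-0.471,0.0455,0,-0.0913,-0.4944,-0.358,-0.418,-0.471,0.0455,0,-0.0913,-0.4944,-0.358,-0.418,-0.471,0.0455,0,-0.0913,-0.4944,-0.358,-0.418,-0.471,0.0455,0,-0.0913,-0.4944,-0.358,-0.418,-0.471,0.0455,0,-0.0913,-0.4944,-0.358,-0.418,-0.471,0.0455,0,-0.0913,-0.4944,-0.358,-0.418,-0.471,0.0455,0]

```text
clock: 2.55
position: [0.4423, -0.0522, 0.3593]
ee_rot: [0.051, 0.968, -0.013, 0.247]
ft_force: [0.2, 0.0, 0.4]
grip_width: 0.003
grasp_force: 0.0
```

```bash
cat > c.py <<'E'
from g import *
o=manip.get_obs(); print(o["clock"],tipnow(),np.round(o["ft_force"],2),o["joint_pos"].round(2) if hasattr(o["joint_pos"],"round") else o["joint_pos"])
for n in ["wrist","top","side"]:
    p=pic(n)
    for l in ["flap_hinge","press_spot","top_edge"]:
        for d in manip.tip_of(p,l)[:1]: print(n,l,(Rc.T@(W(p,d["position"])-H)).round(4),round(d["conf"],2))
    if n=="wrist": save(p,"w1.png")
for l,x in [("press",[-.02,0,.189]),("press in",[-.003,0,.189]),("to",[-.122,0,.189])]: print(l,row(x,.5))
E
python3 c.py
```

```text
2.55 (array([-0.1217,  0.0003,  0.1891]), array([ 0.479,  0.   , -0.878])) [0.24 0.03 0.37] [-0.79 -0.34  0.67  2.2   0.45  0.76  1.11]
wrist flap_hinge [-0.0032  0.0007 -0.0004] 0.64
top flap_hinge [-0.0025  0.0034  0.0004] 0.85
top press_spot [-0.1226 -0.2221 -0.0211] 0.7
top top_edge [0.0012 0.0015 0.2145] 0.95
side flap_hinge [-0.0003 -0.004   0.003 ] 0.95
side press_spot [-0.0138 -0.0026  0.1904] 0.89
side top_edge [0.0017 0.0038 0.2164] 0.73
press [-0.0001, 0.0, 0.0, -0.0892, -0.0003, 0.0488]
press in [-0.0001, 0.0, 0.0, -0.1041, -0.0003, 0.0569]
to [-0.0001, 0.0, 0.0, 0.0003, -0.0003, -0.0001]
```

Call:
move_arm:
  plan: [0,0,0,-0.04,0,0.022,0,0,0,0,-0.07,0,0.0382,0,0,0,0,-0.0807,0,0.0441,0,0,0,0,-0.0807,0,0.0441,0]

```text
clock: 3.65
position: [0.5342, -0.0617, 0.359]
ee_rot: [0.051, 0.968, -0.014, 0.247]
ft_force: [-0.6, -0.2, -0.4]
grip_width: -0.0
grasp_force: 0.0
```

Call:
move_arm:
  plan: [0,0,0,-0.0026,0,0.0014,0,0,0,0,-0.0053,0,0.0029,0,0,0,0,-0.0079,0,0.0043,0,0,0,0,-0.0079,0,0.0043,0]

```text
clock: 4.15
position: [0.5428, -0.063, 0.3592]
ee_rot: [0.051, 0.968, -0.013, 0.247]
ft_force: [0.1, 0.5, 0.5]
grip_width: 0.0
grasp_force: 0.0
```

Call:
move_arm:
  plan: [0,0,0,-0.0026,0,0.0014,0,0,0,0,-0.0053,0,0.0029,0,0,0,0,-0.0053,0,0.0029,0]

```text
clock: 4.53
position: [0.5488, -0.0638, 0.3593]
ee_rot: [0.051, 0.968, -0.013, 0.247]
ft_force: [-5.6, -0.1, 5.9]
grip_width: -0.001
grasp_force: 3.1
```

Call:
move_arm:
  plan: [0,0,0,-0.0018,0,0.001,0,0,0,0,-0.0035,0,0.0019,0,0,0,0,-0.0035,0,0.0019,0]

```text
clock: 4.9
position: [0.5518, -0.0643, 0.3593]
ee_rot: [0.051, 0.968, -0.012, 0.245]
ft_force: [-36.8, 3.7, 29.7]
grip_width: -0.0
grasp_force: 19.3
```

Contact at the stop (37 N), so the catch should have tripped. Withdrawing.

Call:
move_arm:
  plan: [0,0,0,0.01,0,-0.0055,0,0,0,0,0.035,0,-0.0191,0,0,0,0,0.07,0,-0.0382,0,0,0,0,0.105,0,-0.0574,0,0,0,0,0.123,0,-0.0672,0,0,0,0,0.123,0,-0.0672,0,0,0,0,0.123,0,-0.0672,0,0,0,0,0.123,0,-0.0672,0]

```text
clock: 5.9
position: [0.414, -0.0493, 0.3592]
ee_rot: [0.051, 0.968, -0.013, 0.247]
ft_force: [0.4, 0.3, -0.2]
grip_width: 0.0
grasp_force: 0.0
```

```bash
cat > d.py <<'E'
from g import *
import sys
o=manip.get_obs(); print(o["clock"],tipnow(),np.round(o["ft_force"],2))
for n in ["top","side"]:
    p=pic(n)
    for l in ["flap_hinge","press_spot","top_edge"]:
        for d in manip.tip_of(p,l)[:1]:
            c=(Rc.T@(W(p,d["position"])-H)).round(4); print(n,l,c,round(d["conf"],2),"ang",np.arctan2(-c[0],c[2]).round(3))
    save(p,n+sys.argv[1]+".png")
E
python3 d.py 2
```

```text
5.9 (array([-0.1502,  0.0002,  0.1891]), array([ 0.479, -0.001, -0.878])) [ 0.43  0.33 -0.17]
top flap_hinge [ 0.0027  0.002  -0.0018] 0.59 ang -2.159
top top_edge [-0.0723  0.0011  0.2014] 0.68 ang 0.345
side flap_hinge [-0.0013 -0.0022 -0.0045] 0.76 ang 2.86
side press_spot [-0.08   -0.0028  0.173 ] 0.83 ang 0.433
side top_edge [-0.073   0.0026  0.1974] 0.97 ang 0.354
```

View pics/side2.png

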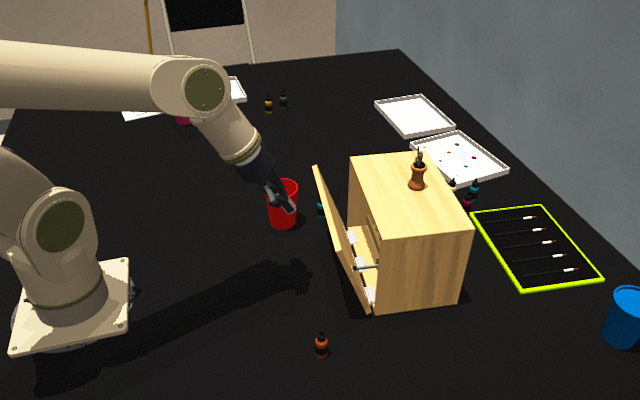

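The flap stands ajar at about 0.35 rad, with its top edge near (315,167) and the fingers clear at (290,207).

```bash
python3 -c "
from g import *
for a in [([-.15,0,.26],.4),([-.12,0,.27],.2),([-.033,0,.27],0)]: print(row(*a))"
```

```text
[-0.0002, 0.0999, 0.0001, -0.052, -0.0003, -0.0611]
[-0.0002, 0.2999, 0.0, -0.1171, -0.0003, -0.0486]
[-0.0002, 0.4999, 0.0, -0.2253, -0.0003, 0.0066]
```

Call:
move_arm:
  plan: [0,0.1,0,-0.052,0,-0.061,0,0,0.1,0,-0.052,0,-0.061,0,0,0.3,0,-0.117,0,-0.0486,0,0,0.3,0,-0.117,0,-0.0486,0,0,0.5,0,-0.2253,0,0.0066,0,0,0.5,0,-0.2253,0,0.0066,0,0,0.5,0,-0.2253,0,0.0066,0,0,0.5,0,-0.2253,0,0.0066,0]

```text
clock: 7.3
position: [0.6166, -0.0684, 0.4572]
ee_rot: [0.052, 0.999, -0.003, -0.003]
ft_force: [-0.2, 0.1, 0.1]
grip_width: -0.006
grasp_force: 0.0
```

```bash
python3 d.py 3; python3 -c "
from g import *
for a in [([-.033,0,.225],0),([-.033,0,.178],0)]: print(row(*a))"
```

```text
7.3 (array([-0.0308,  0.0012,  0.2658]), array([-0.005, -0.007, -1.   ])) [-0.17  0.07  0.06]
top top_edge [-0.0467  0.2161 -0.0162] 0.38 ang 1.905
side flap_hinge [-0.0038 -0.0028 -0.005 ] 0.94 ang 2.492
side press_spot [-0.0789 -0.0013  0.1771] 0.64 ang 0.419
side top_edge [-0.0749  0.0058  0.1998] 0.62 ang 0.359
[0.0025, 0.002, -0.0, -0.0009, 0.0, 0.0463]
[0.0025, 0.002, -0.0, -0.0008, -0.0001, 0.0933]
```

View pics/side3.png

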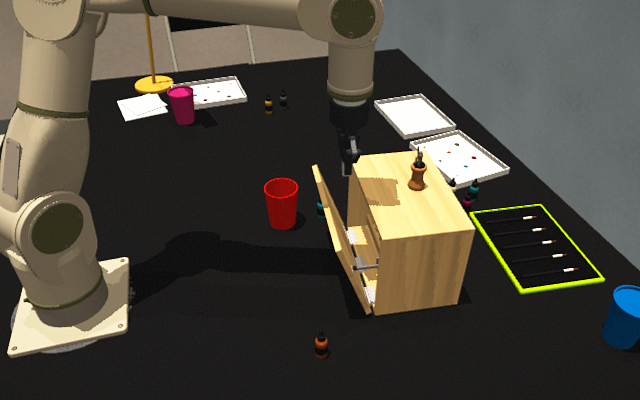

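The closed fingertips (348,170) hang above the gap between the flap and the cabinet. Descending.

Call:
move_arm:
  plan: [0,0,0,0,0,0.03,0,0,0,0,0,0,0.06,0,0,0,0,0,0,0.092,0,0,0,0,0,0,0.092,0,0,0,0,0,0,0.092,0]

```text
clock: 8.32
position: [0.6132, -0.0704, 0.3712]
ee_rot: [0.052, 0.999, 0.0, 0.001]
ft_force: [1.2, -0.0, -0.2]
grip_width: 0.003
grasp_force: 0.0
```

```bash
python3 -c "
from g import *
o=manip.get_obs();print(tipnow(),np.round(o['ft_force'],1))
r=.180;h=.011
b=T(o)
for th in np.r_[np.arange(.3,1.5,.1),1.55,1.6]:
    print(round(th,2),row([-r*np.sin(th)+h,0,r*np.cos(th)],0,b))"
```

```text
(array([-0.0327,  0.0002,  0.1798]), array([ 0.002,  0.001, -1.   ])) [ 1.2 -0.  -0.2]
0.3 [0.0007, 0.002, 0.0, 0.0092, -0.0001, 0.0078]
0.4 [0.0007, 0.002, 0.0, 0.0261, -0.0001, 0.014]
0.5 [0.0007, 0.002, 0.0, 0.0423, -0.0001, 0.0217]
0.6 [0.0007, 0.002, 0.0, 0.0577, -0.0001, 0.0311]
0.7 [0.0007, 0.002, 0.0, 0.072, -0.0001, 0.042]
0.8 [0.0007, 0.002, 0.0, 0.0852, -0.0001, 0.0542]
0.9 [0.0007, 0.002, 0.0, 0.0971, -0.0001, 0.0677]
1.0 [0.0007, 0.002, 0.0, 0.1076, -0.0002, 0.0823]
1.1 [0.0007, 0.002, 0.0, 0.1166, -0.0002, 0.0979]
1.2 [0.0007, 0.002, 0.0, 0.124, -0.0002, 0.1143]
1.3 [0.0007, 0.002, 0.0, 0.1297, -0.0002, 0.1314]
1.4 [0.0007, 0.002, 0.0, 0.1337, -0.0002, 0.1489]
1.55 [0.0007, 0.002, 0.0, 0.1363, -0.0002, 0.1758]
1.6 [0.0007, 0.002, 0.0, 0.1363, -0.0002, 0.1848]
```

Call:
move_arm:
  plan: [0,0,0,0.009,0,0.008,0,0,0,0,0.026,0,0.014,0,0,0,0,0.042,0,0.022,0,0,0,0,0.058,0,0.031,0,0,0,0,0.072,0,0.042,0,0,0,0,0.085,0,0.054,0,0,0,0,0.097,0,0.068,0,0,0,0,0.1075,0,0.082,0,0,0,0,0.1165,0,0.098,0,0,0,0,0.124,0,0.114,0,0,0,0,0.124,0,0.114,0]

```text
clock: 9.7
position: [0.4889, -0.0573, 0.2543]
ee_rot: [0.053, 0.999, -0.0, -0.001]
ft_force: [0.4, 0.6, 0.9]
grip_width: -0.001
grasp_force: 0.0
```

```bash
python3 d.py 4; python3 -c "
from g import *
r=.180;h=.011
b=T(manip.get_obs())
for th in [1.3,1.4,1.5,1.55,1.6]:
    print(round(th,2),row([-r*np.sin(th)+h,0,r*np.cos(th)],0,b))"
```

```text
9.7 (array([-1.584e-01,  1.000e-04,  6.290e-02]), array([-0.002, -0.   , -1.   ])) [0.43 0.63 0.88]
top flap_hinge [0.0021 0.0025 0.0002] 0.9 ang -1.476
side flap_hinge [-0.0021 -0.0049  0.002 ] 0.93 ang 0.81
side press_spot [-0.1854 -0.0038  0.0561] 0.68 ang 1.277
side top_edge [-0.2022  0.0023  0.0741] 0.89 ang 1.22
1.3 [-0.0, 0.0004, -0.0001, 0.0056, -0.0002, 0.0161]
1.4 [-0.0, 0.0004, -0.0001, 0.0096, -0.0002, 0.0337]
1.5 [-0.0, 0.0004, -0.0001, 0.0117, -0.0002, 0.0515]
1.55 [-0.0, 0.0004, -0.0001, 0.0121, -0.0002, 0.0605]
1.6 [-0.0, 0.0004, -0.0001, 0.0121, -0.0002, 0.0695]
```

View pics/side4.png

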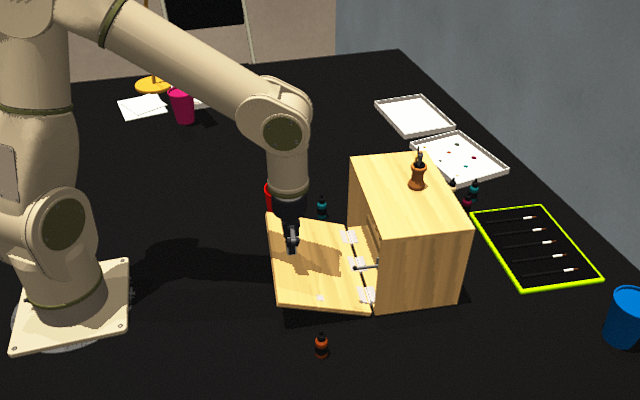

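The flap is at about 1.22 rad, with the fingertip on its inner face at (292,250) and the bystanders undisturbed. Finishing the push.

Call:
move_arm:
  plan: [0,0,0,0.0055,0,0.016,0,0,0,0,0.0095,0,0.0335,0,0,0,0,0.012,0,0.0515,0,0,0,0,0.012,0,0.0605,0,0,0,0,0.012,0,0.0635,0,0,0,0,0.012,0,0.0635,0]

```text
clock: 10.85
position: [0.4777, -0.0564, 0.1918]
ee_rot: [0.053, 0.999, -0.0, -0.0]
ft_force: [0.5, -0.7, 0.1]
grip_width: -0.004
grasp_force: 0.0
```

Call:
move_arm:
  plan: [0,0,0,0,0,0.0015,0,0,0,0,0,0,0.003,0,0,0,0,0,0,0.003,0]

```text
clock: 11.22
position: [0.4783, -0.0568, 0.1909]
ee_rot: [0.053, 0.999, 0.001, -0.0]
ft_force: [-18.2, 2.0, 47.0]
grip_width: -0.001
grasp_force: 23.6
```

The flap is on its stop at 47 N. Lifting away.

Call:
move_arm:
  plan: [0,0,0,0,0,-0.02,0,0,0,0,0,0,-0.06,0,0,0,0,0,0,-0.12,0,0,0,0,0,0,-0.18,0,0,0,0,0,0,-0.2,0,0,0,0,0,0,-0.2,0,0,0,0,0,0,-0.2,0]

```text
clock: 12.1
position: [0.4776, -0.0559, 0.3881]
ee_rot: [0.052, 0.999, 0.0, -0.0]
ft_force: [-0.4, 0.1, -0.4]
grip_width: 0.001
grasp_force: 0.0
```

```bash
python3 d.py 5; python3 a.py | grep -E "^(bottle|cup|mini)"
```

```text
12.1 (array([-0.1695,  0.0003,  0.1967]), array([-0.001, -0.   , -1.   ])) [-0.38  0.08 -0.39]
top flap_hinge [ 0.0006  0.0035 -0.0031] 0.8 ang -2.95
top press_spot [-0.1887  0.0036 -0.0142] 0.88 ang 1.646
top top_edge [-0.2131  0.004   0.002 ] 0.96 ang 1.561
side flap_hinge [-0.005  -0.005  -0.0022] 0.76 ang 1.985
side top_edge [-0.2138  0.0017  0.0008] 0.58 ang 1.567
bottle_a [ 0.497 -0.282 -0.001] 0.78
bottle_a [0.615 0.15  0.001] 0.6
bottle_b [ 0.497 -0.282 -0.001] 0.78
bottle_b [0.615 0.15  0.001] 0.6
cup [ 0.508  0.153 -0.001] 0.59
cup [ 0.775 -0.079  0.232] 0.17
bottle_a [0.624 0.146 0.   ] 0.54
bottle_b [0.624 0.146 0.   ] 0.54
cup [ 0.512  0.16  -0.002] 0.81
miniature [ 0.777 -0.083  0.233] 0.6
miniature [ 0.648 -0.071  0.017] 0.4
```

View pics/side5.png

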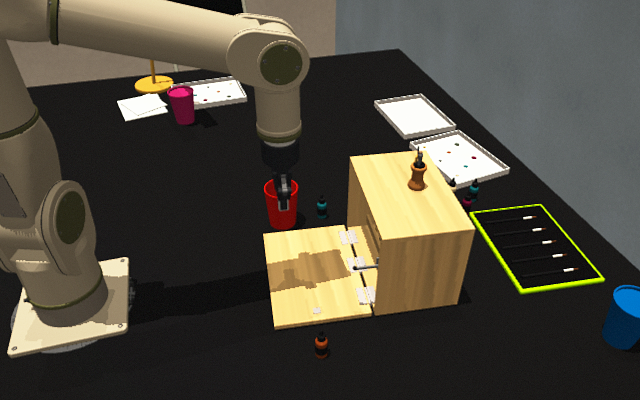

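The flap lies flat (about 1.565 rad), the bystanders are where they stood and the arm is clear.

```bash
python3 -c "
from workcell import manip
print(manip.hand_in())"
```

```text
the job is handed in; nothing more can be done
None
```

I handed the job in after about 12 s of robot time: the catch tripped, the flap sprang ajar and now lies flat at about 1.565 rad, the bottles, cup and miniature measure where they stood, and the arm is clear; no verdict came back.

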